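# Make up the set-up trays for two lathe jobs

### The arm

A 6-joint arm with a two-finger parallel gripper is mounted at the origin on the work surface. World frame = base frame: x ahead of the robot, y to its left, z up, the work surface at z = 0. Lengths are in m, angles in rad, forces in N, time in s.
With the tool pointing down it reaches from about 0.25 to 0.775 m from the base axis. Payload 4 kg.
Tool frame: the origin (TCP) lies on the centre line of the jaws, within the pads' length; the fingertips stand 8 mm ahead of it and the grasp point (between the pads) lies 11 mm behind it; y points along the fingers, x is the direction in which the jaws open and shut, and the axes are right-handed (so a half turn about y gives the same grasp; the last joint's range is limited). The gripper opens to 94 mm and grips with 3 to 60 N. Pads are 16 mm wide; open, the fingers measure 119 mm over their backs; the gripper's body (75 mm by 177 mm) begins 78 mm behind the grasp point.
Start: joints at [1.121, 0.087, 1.371, -0, 1.684, -0.103], TCP at [0.187, 0.517, 0.214] pointing down, gripper open.
Joint ranges: [-3.1, 3.1], [-0.76, 2.03], [0.27, 2.55], [-1.08, 4.22], [0.17, 2.65], [-2.57, 2.57]. Speed limits (rad/s): [2.79, 2.79, 3.14, 3.14, 3.14, 3.14].

### API

Orientations are given as [roll, pitch, yaw] about the fixed x, y, z axes, in that order (R = Rz(yaw) Ry(pitch) Rx(roll)).
In Python, from bench import robot gives the robot as it stands.
- The arm moves only by the tool step_arm, never from a script. Its argument "commands" is a list of rows, each an object with "xyz": the shift along the world's x, y, z in m, a list of three; "twist": the turn, a rotation vector about the world's x, y, z in degrees, a list of three. In form: [{"xyz": [tx, ty, tz], "twist": [ax, ay, az]}, ...]. A call has 1 to 12 rows; each row is the pose to reach, as a shift and turn from the pose commanded when the call began; what a row does not reach only later rows make up. A row lasts 1/12 s, in which the tool goes at most 41.7 mm and 7.16 degrees, less where a joint would pass 70% of its speed; a pose out of reach is approached as far as the arm can. A call with a gripper value outside its range is refused whole. "fingers" is the closure in counts, from 0 (fully open) to 255 (shut), set as the call begins (left out, the last holds). The fingers move at their own pace and stop on an object; the grip force is fixed at half the most. Time passes only in rows, so rows that repeat a pose let the fingers close. It gives the time, the measured TCP pose, the force and the opening at its end, in the units of the state.
- robot.get_obs(): the state, without advancing time (a new reading comes with each control period).
- robot.snapshot(name): name is "side" or "top" or "wrist"; returns (picture, depth): 420x560x3 uint8, red, green, blue; 420x560 float32, m along the optical axis (not along the pixel's ray), 0 where there is no reading.
- robot.camera_info(name): a dict with "fx", "fy", "cx", "cy" (pixels), "R" (3x3) and "t" (3): a world point X has camera coordinates R X + t. Camera axes: x right, y down, z forward; pixel columns grow to the right and rows downward; lengths in m; the calibration is good to about 2 mm. A picture is of the moment at which its call begins: read the wrist's pose just before it. camera_info takes no time and is no camera call; for the wrist camera it gives the pose at the moment of the call.
- robot.close_job(): hands the job in, once; it reports no verdict.
The state is a dict: "time": time; "joint_positions": joint angles; "qvel": joint speeds; "joint_torque": joint torques, N m; "tool_pos": TCP position; "ee_rot": TCP orientation; "wrist_force": force on the tool from outside, world axes, zero at the start; "wrist_torque": the same for the moment, N m; "width": finger opening in m.
Only numpy, scipy, OpenCV 4.12 (cv2) and the standard library are available. Lean on these libraries where they do the work, as an engineer would, in place of code of your own. Each camera call takes 0.05 s, during which the arm holds its last target.

### The job

Make up the trays for the next two lathe jobs from the stock on the bench. For the screw job, fill the larger tray with three compartments: the hexagon bar along the long compartment, the larger of the two gears in the square one and the tool holder with the short pointed bit in the narrow one; for the wheel job, fill the smaller tray with two compartments: the disc with the hole in the square one and the holder with the long round boring bar in the narrow one. Lay each thing flat on the tray's floor, not perched on a lip or divider and the same way up as you found it, let go of everything, and leave the small gear and the solid round billet where they stand.

Things in the scene. Friction and masses are not known exactly. Their poses are not given: they have to be found in the camera images.
- hex_bar: Hexagon steel bar, 90 mm long, 27 mm across flats (31 mm across corners), 0.45 kg, lying on a flat. Origin: middle of the bar, on its axis, 13.5 mm above what it lies on. x along the bar; z up.
- large_gear: The larger steel spur gear, lying flat: toothed rim 60 mm diameter and 12 mm thick, with a plain round hub 26 mm in diameter on top, up to 28 mm above the underside (16 mm of hub to grip), 14 mm bore. 0.26 kg. Origin: centre of the underside; z up the axis.
- small_gear: The smaller steel spur gear, not needed, to be left standing: rim 36 mm diameter, 12 mm thick, hub 20 mm in diameter up to 28 mm. Origin: centre of the underside; z up.
- bored_disc: Aluminium disc blank lying flat, 56 mm diameter, 26 mm thick, with an 18 mm hole in the middle, 0.17 kg. Origin: centre of the underside; z up the axis.
- round_billet: Solid steel round billet standing on end, 36 mm diameter, 40 mm high, no hole; not needed, to be left standing. Origin: centre of the underside; z up.
- pointed_tool_holder: Lathe tool holder with a short pointed square bit, 0.3 kg: its dark steel block is 44 (x) by 26 (y) by 36 mm high, with small screws and a stud on top up to 50 mm; take the block across its 26 mm width. The bit, 10 mm square, stands out 17 mm from the block's +x end, 18 to 28 mm above the underside. Origin: centre of the block's underside; z up.
- boring_bar_holder: Lathe tool holder with a long round boring bar, 0.3 kg: its dark steel block is 44 (x) by 26 (y) by 36 mm high, with small screws and a stud on top up to 50 mm; take the block across its 26 mm width. The bar, 12 mm diameter, stands out 40 mm from the block's +x end and 8 mm from its -x end, 16 to 28 mm above the underside, so it may overhang the tray's lips. Origin: centre of the block's underside; z up.
- tray3: The larger set-up tray, 145 (x) by 161 mm (y), three compartments. Long one 52 (x) by 151 mm (y), centre at x -41.5, y 0 mm; square one 78 (x) by 90 mm (y), centre at x +28.5, y -30.5 mm; narrow one 78 (x) by 56 mm (y), centre at x +28.5, y +47.5 mm. Fixed; blue floor 3 mm thick, bare metal lips and dividers 5 mm thick, tops 10 mm above the bench. Origin: centre of the underside; z up.
- tray2: The smaller set-up tray, 88 (x) by 145 mm (y), two compartments. Square one 78 (x) by 80 mm (y), centre at x 0, y -27.5 mm; narrow one 78 (x) by 50 mm (y), centre at x 0, y +42.5 mm. Fixed; blue floor 3 mm thick, bare metal lips and dividers 5 mm thick, tops 10 mm above the bench. Origin: centre of the underside; z up.
Not all that is in view belongs to the job. What is shaped like the boring_bar_holder but blue is not meant.

How it is judged:
By the outcome, as a careful person would: the job done as asked, in the order asked, and still so for the second after the job is handed in, with the robot touching nothing.
It also fails if it takes over 125 s, if anything falls off the work surface, if the arm or the gripper's body presses on something with over 40 N, if the wrist force passes 120 N, or if a joint passes its speed limit or range.

## Working session

There is one attempt and no reset: what is moved stays moved. The work goes in short steps, Python scripts to look and compute and a tool call to move; the robot and the scene stay as the last step left them, time stands still between calls to the robot, and variables do not carry over. Pictures are saved under pics/ and viewed, and the job is handed in when it is done.

Besides the shell and the picture viewer there is one more tool, called after "Request:" as name(argument=value, ...), one argument or row to a line, values as JSON. step_arm: Moves the arm, as the interface text tells. Its arguments: {"type":"object","properties":{"commands":{"type":"array"},"fingers":{"type":"number"}},"required":["commands"]}

```bash
ls; mkdir -p pics
python3 - <<'E'
from bench import robot
import cv2,numpy as np
o=robot.get_obs()
for k,v in o.items(): print(k,np.round(v,4))
for n in ["top","side","wrist"]:
    ci=robot.camera_info(n); p,d=robot.snapshot(n)
    np.savez(f"s_{n}.npz",p=p,d=d,**{k:np.array(v) for k,v in ci.items()})
    cv2.imwrite(f"pics/{n}0.png",p[:,:,::-1]); print(n,ci['fx'],np.round(ci['R'],3).tolist(),np.round(ci['t'],3))
E
```

```text
pics
time 0.0
joint_positions [ 1.1209  0.0879  1.3723 -0.      1.6836 -0.1031]
qvel [ 0.0014 -0.0017  0.0018 -0.0003  0.0003 -0.001 ]
joint_torque [ 9.00000e-04 -3.40194e+01 -3.02423e+01  7.19000e-02  3.34000e-02
 -2.00000e-04]
tool_pos [0.1867 0.5168 0.2123]
ee_rot [-1.5706  0.0021  1.224 ]
wrist_force [ 0.2561  0.3098 -0.2556]
wrist_torque [-0.0401  0.0053  0.0064]
width 0.094
top 485.0691027578845 [[-0.027, -0.999, -0.02], [-0.983, 0.03, -0.18], [0.18, 0.015, -0.984]] [0.024 0.524 1.169]
side 474.4700493123857 [[-0.983, -0.185, 0.015], [-0.142, 0.694, -0.706], [0.12, -0.696, -0.708]] [0.492 0.098 1.06 ]
wrist 319.733651713821 [[0.34, 0.94, -0.002], [0.916, -0.33, 0.229], [0.215, -0.08, -0.973]] [-0.548 -0.024  0.39 ]
```

View pics/top0.png

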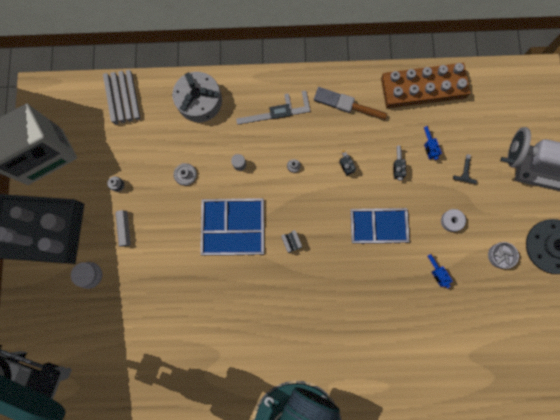

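View pics/side0.png

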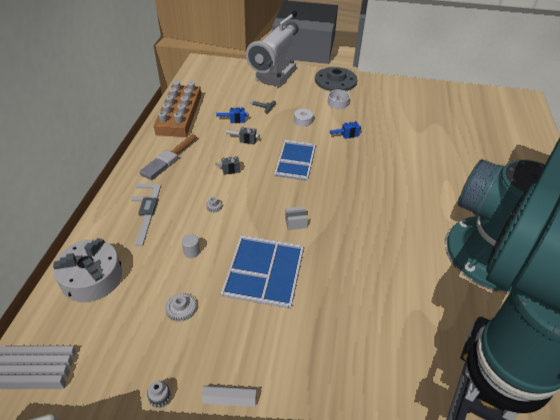

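View pics/wrist0.png

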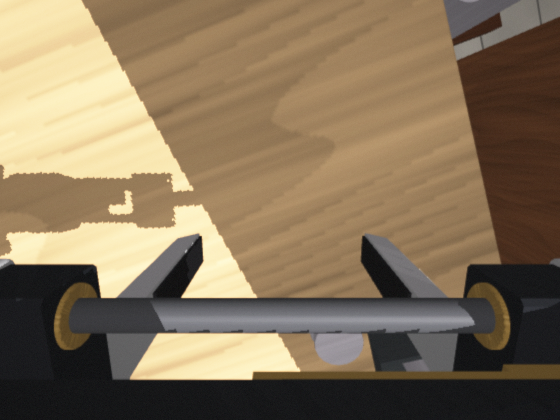

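Run:
```python
import cv2,numpy as np
p=cv2.imread('pics/top0.png')
a=cv2.resize(p[140:265,95:320],None,fx=3.5,fy=3.5,interpolation=cv2.INTER_CUBIC)
cv2.imwrite('pics/c1.png',a)
a=cv2.resize(p[115:295,325:530],None,fx=3.3,fy=3.3,interpolation=cv2.INTER_CUBIC)
cv2.imwrite('pics/c2.png',a)
p=cv2.imread('pics/side0.png')
cv2.imwrite('pics/c3.png',cv2.resize(p[80:270,180:380],None,fx=3,fy=3,interpolation=cv2.INTER_CUBIC))
```

```text
(no output)
```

View pics/c1.png

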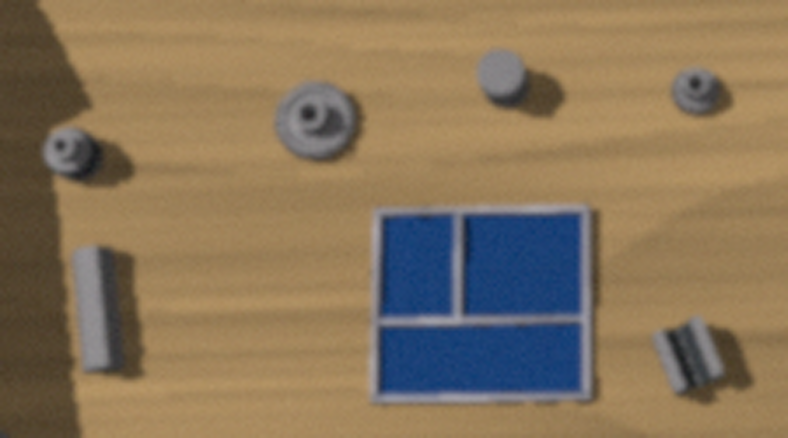

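View pics/c2.png

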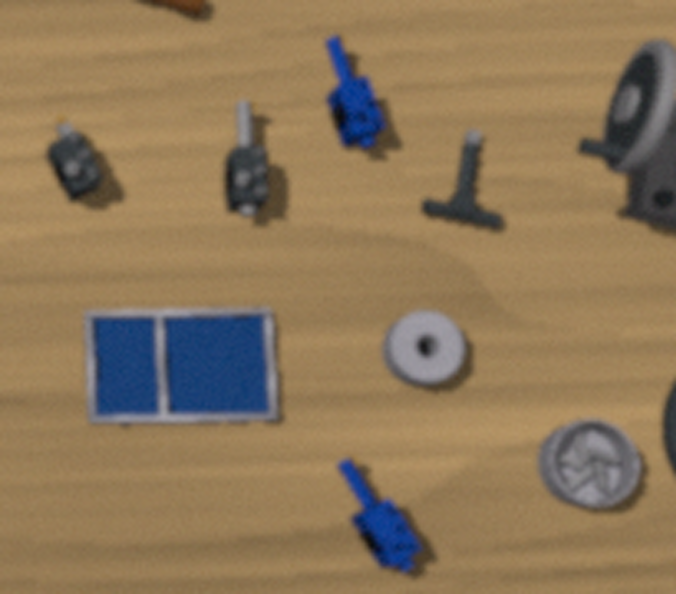

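View pics/c3.png

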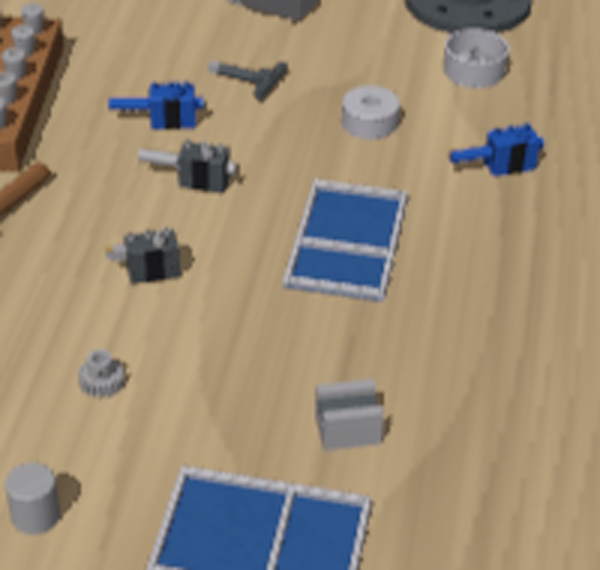

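```bash
cat > h.py <<'E'
import numpy as np,cv2
def load(n): 
    z=np.load(f's_{n}.npz'); return z
def cloud(z):
    d=z['d'];v,u=np.mgrid[:d.shape[0],:d.shape[1]]
    c=np.stack([(u-z['cx'])/z['fx']*d,(v-z['cy'])/z['fy']*d,d],-1)
    return (c-z['t'])@z['R']   # R^T(c-t)
def px(z,X):
    c=z['R']@np.array(X,float)+z['t']; return c[0]/c[2]*z['fx']+z['cx'],c[1]/c[2]*z['fy']+z['cy']
def ray(z,u,v,h):
    r=z['R'].T@np.array([(u-z['cx'])/z['fx'],(v-z['cy'])/z['fy'],1]);o=-z['R'].T@z['t']
    return o+r*(h-o[2])/r[2]
E
python3 - <<'E'
from h import *
for n in ['top','side']:
    z=load(n);P=cloud(z);ok=z['d']>0
    print(n,ok.mean())
    H=P[:,:,2]
    flat=ok&(abs(H)<.006); print('table med',np.median(H[flat]))
    m=((H>.012)&(H<.07)&ok&(P[:,:,0]>.2)&(P[:,:,0]<.8)).astype(np.uint8)
    k,l,st,ce=cv2.connectedComponentsWithStats(m)
    for i in range(1,k):
        if 25<st[i,4]<1200:
            q=P[l==i]; hi=np.percentile(q[:,2],90)
            t=q[q[:,2]>hi-.006]
            (c,s,a)=cv2.minAreaRect((q[:,:2]*1000).astype(np.float32))
            print(np.round(ce[i]),st[i,4],'hi',round(hi*1e3,1),'rect',np.round(c),np.round(s),round(a),'topmean',np.round(t.mean(0)*1e3))
E
```

```text
top 0.996062925170068
table med -0.001103529644474897
[197. 114.] 334 hi 53.6 rect [789. 238.] [87. 21.] 90 topmean [792. 238.  52.]
[374. 112.] 148 hi 20.4 rect [ 791. -226.] [80. 20.] 71 topmean [ 788. -232.   18.]
[121. 118.] 32 hi 25.2 rect [794. 445.] [13. 13.] 10 topmean [794. 445.  23.]
[113. 119.] 43 hi 27.2 rect [791. 465.] [19. 14.] 12 topmean [791. 465.  25.]
[ 50. 161.] 812 hi 64.0 rect [679. 618.] [ 81. 175.] 60 topmean [678. 615.  64.]
[432. 145.] 309 hi 38.4 rect [ 697. -374.] [91. 28.] 11 topmean [ 680. -376.   37.]
[400. 165.] 294 hi 38.2 rect [ 645. -286.] [92. 27.] 2 topmean [ 628. -287.   36.]
[347. 163.] 231 hi 39.4 rect [ 651. -150.] [62. 27.] 25 topmean [ 643. -153.   37.]
[238. 162.] 179 hi 41.7 rect [660. 130.] [34. 35.] 78 topmean [660. 130.  39.]
[538. 175.] 832 hi 50.1 rect [ 610. -645.] [107.  70.] 75 topmean [ 604. -641.   56.]
[294. 165.] 71 hi 28.5 rect [650. -15.] [29. 28.] 88 topmean [651. -13.  26.]
[466. 176.] 105 hi 16.9 rect [ 615. -459.] [59. 47.] 77 topmean [ 605. -457.   15.]
[184. 173.] 90 hi 28.7 rect [640. 275.] [33. 26.] 6 topmean [637. 27
[... 2221 characters left out ...]
. 216.] 367 hi 34.0 rect [448.   2.] [45. 42.] 21 topmean [448.   3.  32.]
[190. 244.] 287 hi 40.3 rect [659. 135.] [34. 35.] 11 topmean [659. 136.  39.]
[109. 274.] 597 hi 52.5 rect [790. 243.] [20. 85.] 0 topmean [792. 246.  51.]
[179. 303.] 175 hi 28.4 rect [642. 273.] [25. 41.] 44 topmean [637. 279.  27.]
[ 71. 350.] 27 hi 19.4 rect [798. 408.] [ 5. 12.] 9 topmean [798. 409.  17.]
[ 66. 360.] 48 hi 21.3 rect [796. 428.] [ 8. 14.] 9 topmean [795. 429.  20.]
[ 59. 377.] 208 hi 27.3 rect [794. 459.] [18. 33.] 12 topmean [792. 462.  25.]
[158. 394.] 476 hi 43.8 rect [613. 457.] [37. 36.] 52 topmean [614. 457.  43.]
[229. 396.] 955 hi 27.6 rect [496. 436.] [90. 33.] 7 topmean [496. 437.  26.]
```

Run:
```python
from h import *
for n in ['top','side']:
    z=load(n);p=z['p'].astype(int);P=cloud(z)
    m=((p[:,:,2]>p[:,:,0]+40)&(P[:,:,2]<.008)).astype(np.uint8)
    k,l,st,ce=cv2.connectedComponentsWithStats(m)
    for i in range(1,k):
        if st[i,4]<150: continue
        v,u=np.nonzero(l==i)
        q=np.array([ray(z,a,b,.003)[:2] for a,b in zip(u,v)])*1000
        c,s,a=cv2.minAreaRect(q.astype(np.float32))
        print(n,np.round(ce[i]),st[i,4],np.round(c,1),np.round(s,1),round(a,1),'mean',q.mean(0).round(1))
    # depth-free refinement of disc etc: top face mean positions with known heights
    for nm,c0,h,r in [('disc',(491,-413),.026,28),]:
        v,u=np.nonzero((abs(P[:,:,2]-.0255)<.005)&(np.hypot(P[:,:,0]*1000-c0[0],P[:,:,1]*1000-c0[1])<45))
        q=np.array([ray(z,a,b,h)[:2] for a,b in zip(u,v)])*1000
        print(nm,cv2.minEnclosingCircle(q.astype(np.float32)))
```

```text
top [244. 215.] 919 [522.9 120.1] [83.8 74.1] 89.0 mean [522.2 119.7]
top [214. 216.] 554 [523.1 197.4] [52.2 74. ] 88.3 mean [523.5 197.9]
top [390. 225.] 850 [ 485.8 -256.7] [76.5 72.9] 88.3 mean [ 485.6 -257. ]
top [363. 226.] 516 [ 485.3 -187.1] [46.2 73.9] 87.0 mean [ 485.1 -186.7]
top [232. 242.] 1066 [452.8 151.9] [145.   49.3] 89.0 mean [452.8 151.3]
disc ((490.156494140625, -414.526611328125), 28.29606056213379)
side [297. 152.] 455 [ 484.2 -258.5] [71.1 76.6] 89.4 mean [ 484.  -258.2]
side [293. 168.] 293 [ 485.  -188.8] [40.6 76.3] 89.1 mean [ 484.7 -188.8]
side [254. 256.] 1054 [522.  118.8] [84.3 76.6] 89.1 mean [521.8 119.8]
side [283. 274.] 1326 [452.4 150.6] [145.6  51.1] 89.1 mean [452.2 154.2]
side [245. 285.] 740 [523.2 196.9] [50.7 76.6] 89.1 mean [523.  197.3]
disc ((489.8080139160156, -405.64599609375), 31.153343200683594)
```

Request:
step_arm(
  commands=[
    {"xyz": [0.309,-0.084,-0.06],"twist": [0,0,28]},
    {"xyz": [0.309,-0.084,-0.06],"twist": [0,0,28]},
    {"xyz": [0.309,-0.084,-0.06],"twist": [0,0,28]},
    {"xyz": [0.309,-0.084,-0.06],"twist": [0,0,28]},
    {"xyz": [0.309,-0.084,-0.06],"twist": [0,0,28]},
    {"xyz": [0.309,-0.084,-0.06],"twist": [0,0,28]},
    {"xyz": [0.309,-0.084,-0.06],"twist": [0,0,28]},
    {"xyz": [0.309,-0.084,-0.06],"twist": [0,0,28]},
    {"xyz": [0.309,-0.084,-0.06],"twist": [0,0,28]},
    {"xyz": [0.309,-0.084,-0.06],"twist": [0,0,28]},
    {"xyz": [0.309,-0.084,-0.06],"twist": [0,0,28]},
  ],
)

```text
time: 1.07
tool_pos: [0.4955, 0.4332, 0.1528]
ee_rot: [-1.569, 0.0, 1.712]
wrist_force: [0.1, 0.1, 0.3]
width: 0.0938
```

```bash
cat > w.py <<'E'
import sys;from h import *
from bench import robot
o=robot.get_obs();ci=robot.camera_info('wrist');p,d=robot.snapshot('wrist')
np.savez('s_wrist.npz',p=p,d=d,**{k:np.array(v) for k,v in ci.items()})
cv2.imwrite(f'pics/{sys.argv[1]}.png',p[:,:,::-1])
z=load('wrist')
print(np.round(o['time'],2),np.round(o['tool_pos'],4),np.round(o['ee_rot'],4),'jaw deg',np.degrees(o['ee_rot'][2]).round(2),'f',np.round(o['wrist_force'],1),'w',round(float(o['width']),4),'q',np.round(o['joint_positions'],2))
t=o['tool_pos'];print('tcp px',px(z,t),'ground',px(z,[t[0],t[1],.02]),'cam',-z['R'].T@z['t'])
E
python3 w.py w1
```

```text
1.07 [0.4955 0.4332 0.1528] [-1.569   0.      1.7122] jaw deg 98.1 f [0.1 0.1 0.3] w 0.0938 q [ 0.63  0.35  1.18  0.    1.61 -1.08]
tcp px (np.float64(283.34825484118414), np.float64(253.90247726023551)) ground (np.float64(282.72851465339886), np.float64(204.38630482936185)) cam [0.43001618 0.42299011 0.32465092]
```

View pics/w1.png

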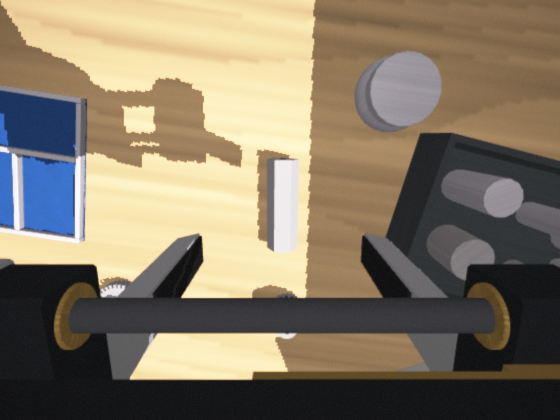

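```bash
cat > m.py <<'E'
import sys;from h import *
# usage: cx cy rad hmin hmax (mm)
cx,cy,r,h0,h1=map(float,sys.argv[1:6])
z=load('wrist');P=cloud(z)*1000
m=(np.hypot(P[:,:,0]-cx,P[:,:,1]-cy)<r)&(P[:,:,2]>h0)&(P[:,:,2]<h1)&(z['d']>0)
k,l,st,ce=cv2.connectedComponentsWithStats(m.astype(np.uint8))
i=1+np.argmax(st[1:,4]);q=P[l==i]
c,s,a=cv2.minAreaRect(q[:,:2].astype(np.float32));cc,rr=cv2.minEnclosingCircle(q[:,:2].astype(np.float32))
b=(P[:,:,2]<6)&(P[:,:,2]>-6)&(z['d']>0);print('n',len(q),'px',ce[i].round(),'rect',np.round(c,1),np.round(s,1),round(a,1),'circ',np.round(cc,1),round(rr,1),'mean',q.mean(0).round(1),'table',np.median(P[b][:,2]).round(1))
E
python3 m.py 495 433 60 20 32;python3 m.py 495 433 60 8 32
```

```text
n 2299 px [282. 205.] rect [497.2 432.6] [90.3 25.2] 7.6 circ [497.2 433.2] 46.1 mean [495.5 432.4  26.3] table 0.7
n 2873 px [282. 204.] rect [497.1 433. ] [90.4 30.4] 7.5 circ [497.1 432.6] 47.2 mean [495.1 432.5  24.4] table 0.7
```

Request:
step_arm(
  commands=[
    {"xyz": [0.0015,-0.0005,-0.04],"twist": [0,0,-0.6]},
    {"xyz": [0.0015,-0.0005,-0.08],"twist": [0,0,-0.6]},
    {"xyz": [0.0015,-0.0005,-0.11],"twist": [0,0,-0.6]},
    {"xyz": [0.0015,-0.0005,-0.126],"twist": [0,0,-0.6]},
    {"xyz": [0.0015,-0.0005,-0.136],"twist": [0,0,-0.6]},
    {"xyz": [0.0015,-0.0005,-0.136],"twist": [0,0,-0.6]},
    {"xyz": [0.0015,-0.0005,-0.136],"twist": [0,0,-0.6]},
  ],
)

```text
time: 1.7
tool_pos: [0.497, 0.4338, 0.0188]
ee_rot: [-1.572, -0.001, 1.704]
wrist_force: [0.1, 0.3, 1.3]
width: 0.0939
```

Request:
step_arm(
  commands=[
    {"xyz": [0,0,0],"twist": [0,0,0]},
    {"xyz": [0,0,0],"twist": [0,0,0]},
    {"xyz": [0,0,0],"twist": [0,0,0]},
    {"xyz": [0,0,0],"twist": [0,0,0]},
    {"xyz": [0,0,0],"twist": [0,0,0]},
    {"xyz": [0,0,0],"twist": [0,0,0]},
    {"xyz": [0,0,0],"twist": [0,0,0]},
    {"xyz": [0,0,0],"twist": [0,0,0]},
    {"xyz": [0,0,0],"twist": [0,0,0]},
    {"xyz": [0,0,0],"twist": [0,0,0]},
  ],
  fingers=255,
)

```text
time: 2.53
tool_pos: [0.4974, 0.4332, 0.0175]
ee_rot: [-1.571, -0.001, 1.702]
wrist_force: [-0.4, 2.8, 1.7]
width: 0.0309
```

Request:
step_arm(
  commands=[
    {"xyz": [0,0,0.03],"twist": [0,0,0]},
    {"xyz": [0,0,0.06],"twist": [0,0,0]},
    {"xyz": [0,-0.02,0.07],"twist": [0,0,-6]},
    {"xyz": [-0.004,-0.05,0.07],"twist": [0,0,-12]},
    {"xyz": [-0.01,-0.085,0.07],"twist": [0,0,-18]},
    {"xyz": [-0.016,-0.12,0.07],"twist": [0,0,-24]},
    {"xyz": [-0.022,-0.155,0.07],"twist": [0,0,-30]},
    {"xyz": [-0.028,-0.19,0.07],"twist": [0,0,-36]},
    {"xyz": [-0.034,-0.225,0.07],"twist": [0,0,-42]},
    {"xyz": [-0.04,-0.255,0.07],"twist": [0,0,-48]},
    {"xyz": [-0.044,-0.275,0.07],"twist": [0,0,-54]},
    {"xyz": [-0.0445,-0.282,0.07],"twist": [0,0,-58.5]},
  ],
)

```text
time: 3.53
tool_pos: [0.4507, 0.1475, 0.0858]
ee_rot: [-1.57, 0.005, 0.674]
wrist_force: [0.4, 1.8, -4.9]
width: 0.0293
```

Request:
step_arm(
  commands=[
    {"xyz": [0,0,0],"twist": [0,0,-7]},
    {"xyz": [0,0,0],"twist": [0,0,-14]},
    {"xyz": [0,0,0],"twist": [0,0,-21]},
    {"xyz": [0,0,0],"twist": [0,0,-28]},
    {"xyz": [0,0,0],"twist": [0,0,-34]},
    {"xyz": [0,0,0],"twist": [0,0,-38]},
    {"xyz": [0,0,0],"twist": [0,0,-40]},
    {"xyz": [0,0,0],"twist": [0,0,-40]},
    {"xyz": [0,0,0],"twist": [0,0,-40]},
    {"xyz": [0,0,0],"twist": [0,0,-40]},
  ],
)

```text
time: 4.37
tool_pos: [0.4524, 0.1506, 0.0868]
ee_rot: [-1.571, 0.001, -0.016]
wrist_force: [-0.2, 0.0, -4.3]
width: 0.0294
```

```bash
python3 w.py w2; python3 m.py 453 151 60 70 120
```

```text
4.37 [0.4524 0.1506 0.0868] [-1.5711e+00  1.5000e-03 -1.6100e-02] jaw deg -0.92 f [-0.2  0.  -4.3] w 0.0294 q [ 0.2  -0.01  1.73 -0.    1.43  0.22]
tcp px (np.float64(282.5515711554787), np.float64(251.08992000045978)) ground (np.float64(282.4220370586682), np.float64(220.21517872769778)) cam [0.45310413 0.21565714 0.25842605]
n 8273 px [282. 237.] rect [452.  157.7] [74.8 53.8] 89.7 circ [452.  157.2] 40.1 mean [452.  161.7  95.5] table 0.7
```

View pics/w2.png

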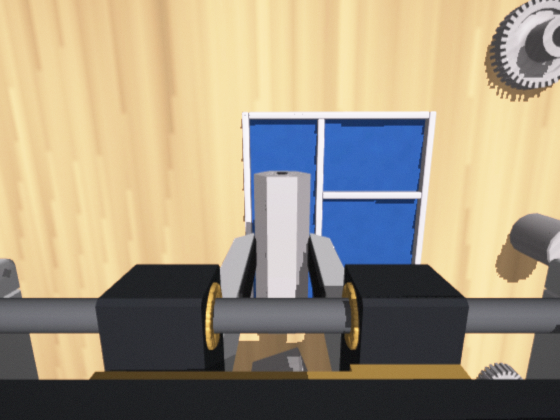

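Run:
```python
from h import *
z=load('wrist');P=cloud(z)*1000
for v in (182,200,215,230):
    print(v,[ (u,*P[v,u].round(1)) for u in (256,260,264,268,272,284,296,300,304,308)])
```

```text
182 [(256, np.float64(438.5), np.float64(190.3), np.float64(85.8)), (260, np.float64(441.0), np.float64(191.0), np.float64(90.4)), (264, np.float64(443.4), np.float64(191.5), np.float64(94.1)), (268, np.float64(445.5), np.float64(191.8), np.float64(96.1)), (272, np.float64(447.6), np.float64(191.8), np.float64(96.6)), (284, np.float64(453.7), np.float64(191.6), np.float64(96.2)), (296, np.float64(459.8), np.float64(191.6), np.float64(96.8)), (300, np.float64(462.0), np.float64(191.2), np.float64(94.1)), (304, np.float64(464.4), np.float64(190.4), np.float64(88.7)), (308, np.float64(466.9), np.float64(189.7), np.float64(84.3))]
200 [(256, np.float64(438.2), np.float64(180.4), np.float64(86.1)), (260, np.float64(440.7), np.float64(181.2), np.float64(90.3)), (264, np.float64(443.1), np.float64(182.1), np.float64(94.9)), (268, np.float64(445.3), np.float64(182.5), np.float64(96.7)), (272, np.float64(447.4), np.float64(182.5), np.float64(97.1)), (284, np.float64(453.6), np.float64(182.7), np.float64(98.5)), (296, np.float64(459.8), np.float64(182.1), np.float64(95.9)), (300, np.float64(46
[... 739 characters left out ...]
), (308, np.float64(467.0), np.float64(171.1), np.float64(84.6))]
230 [(256, np.float64(437.6), np.float64(163.2), np.float64(86.1)), (260, np.float64(440.2), np.float64(164.4), np.float64(90.1)), (264, np.float64(442.6), np.float64(165.6), np.float64(94.2)), (268, np.float64(444.9), np.float64(166.1), np.float64(96.0)), (272, np.float64(447.0), np.float64(166.3), np.float64(96.9)), (284, np.float64(453.3), np.float64(166.4), np.float64(97.3)), (296, np.float64(459.7), np.float64(166.2), np.float64(97.1)), (300, np.float64(462.0), np.float64(165.0), np.float64(93.3)), (304, np.float64(464.5), np.float64(163.3), np.float64(88.0)), (308, np.float64(467.0), np.float64(162.1), np.float64(84.1))]
```

```bash
cat > tr.py <<'E'
from h import *
z=load('wrist');p=z['p'].astype(int)
m=((p[:,:,2]>p[:,:,0]+40)).astype(np.uint8)
k,l,st,ce=cv2.connectedComponentsWithStats(m)
for i in range(1,k):
    if st[i,4]<400: continue
    v,u=np.nonzero(l==i);q=np.array([ray(z,a,b,.003)[:2] for a,b in zip(u,v)])*1000
    c,s,a=cv2.minAreaRect(q.astype(np.float32));print(ce[i].round(),np.round(c,1),np.round(s,1),round(a,1),'min',q.min(0).round(1),'max',q.max(0).round(1))
E
python3 tr.py
```

```text
[284. 153.] [453.2 180.4] [91.1 52.4] 89.1 min [426.7 134.5] max [479.6 226.3]
[372. 155.] [524.1 197.1] [55.4 77.8] 89.1 min [485.2 168.8] max [563.  225.4]
[370. 230.] [523.1 133.5] [58.5 77.7] 89.1 min [484.3 104.6] max [562.4 163.4]
```

Request:
step_arm(
  commands=[
    {"xyz": [0.0005,0,-0.03],"twist": [0,0,0]},
    {"xyz": [0.0005,0,-0.05],"twist": [0,0,0]},
    {"xyz": [0.0005,0,-0.06],"twist": [0,0,0]},
    {"xyz": [0.0005,0,-0.064],"twist": [0,0,0]},
    {"xyz": [0.0005,0,-0.066],"twist": [0,0,0]},
    {"xyz": [0.0005,0,-0.066],"twist": [0,0,0]},
    {"xyz": [0.0005,0,-0.066],"twist": [0,0,0]},
  ],
)

```text
time: 5.0
tool_pos: [0.4546, 0.151, 0.0228]
ee_rot: [-1.57, -0.003, -0.017]
wrist_force: [-0.5, 0.4, -4.6]
width: 0.0293
```

Request:
step_arm(
  commands=[
    {"xyz": [0,0,0],"twist": [0,0,0]},
    {"xyz": [0,0,-0.0005],"twist": [0,0,0]},
    {"xyz": [0,0,-0.001],"twist": [0,0,0]},
    {"xyz": [0,0,-0.001],"twist": [0,0,0]},
  ],
)

```text
time: 5.33
tool_pos: [0.4536, 0.1508, 0.0208]
ee_rot: [-1.571, -0.001, -0.017]
wrist_force: [-0.2, 1.0, -5.0]
width: 0.0298
```

Request:
step_arm(
  commands=[
    {"xyz": [0,0,-0.0005],"twist": [0,0,0]},
    {"xyz": [0,0,-0.001],"twist": [0,0,0]},
    {"xyz": [0,0,-0.001],"twist": [0,0,0]},
    {"xyz": [0,0,-0.001],"twist": [0,0,0]},
  ],
)

```text
time: 5.67
tool_pos: [0.4537, 0.1508, 0.0204]
ee_rot: [-1.571, -0.001, -0.017]
wrist_force: [-2.2, -1.5, 3.1]
width: 0.0293
```

Request:
step_arm(
  commands=[
    {"xyz": [0,0,0],"twist": [0,0,0]},
    {"xyz": [0,0,0],"twist": [0,0,0]},
    {"xyz": [0,0,0],"twist": [0,0,0]},
    {"xyz": [0,0,0],"twist": [0,0,0]},
    {"xyz": [0,0,0],"twist": [0,0,0]},
    {"xyz": [0,0,0.02],"twist": [0,0,0]},
    {"xyz": [0,0,0.06],"twist": [0,0,0]},
    {"xyz": [0,0,0.1],"twist": [0,0,0]},
    {"xyz": [0,0,0.13],"twist": [0,0,0]},
    {"xyz": [0,0,0.13],"twist": [0,0,0]},
  ],
  fingers=0,
)

```text
time: 6.5
tool_pos: [0.4578, 0.1517, 0.1576]
ee_rot: [-1.567, -0.015, -0.017]
wrist_force: [1.6, 0.4, 1.6]
width: 0.0919
```

```bash
python3 w.py w3; python3 m.py 453 151 60 20 40
```

```text
6.5 [0.4578 0.1517 0.1576] [-1.5675 -0.0147 -0.0169] jaw deg -0.97 f [1.6 0.4 1.6] w 0.0919 q [ 0.2  -0.06  1.63  0.    1.56  0.22]
tcp px (np.float64(282.49874009555344), np.float64(251.0535258924859)) ground (np.float64(280.05557687745073), np.float64(201.83956031455435)) cam [0.45583771 0.2161536  0.3295155 ]
n 2560 px [275. 204.] rect [453.1 149.3] [91.  28.4] 88.4 circ [452.8 149.4] 46.4 mean [453.1 151.1  28.4] table 0.7
```

View pics/w3.png

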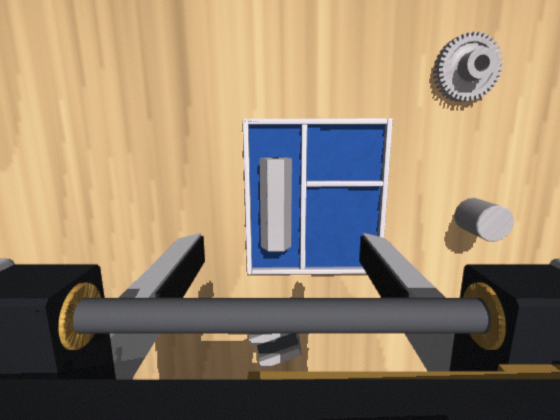

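```bash
python3 m.py 638 275 45 22 34; python3 m.py 638 275 45 6 34
```

```text
n 715 px [479.  63.] rect [637.2 275.1] [26. 26.] 58.9 circ [637.  275.6] 13.7 mean [636.2 274.8  27.6] table 0.7
n 3520 px [469.  66.] rect [636.9 274.9] [60.8 59.8] 37.7 circ [637.6 274.5] 31.0 mean [634.2 274.6  15.2] table 0.7
```

Request:
step_arm(
  commands=[
    {"xyz": [0.035,0.024,-0.01],"twist": [0,0,0]},
    {"xyz": [0.07,0.048,-0.02],"twist": [0,0,0]},
    {"xyz": [0.105,0.072,-0.03],"twist": [0,0,0]},
    {"xyz": [0.14,0.096,-0.04],"twist": [0,0,0]},
    {"xyz": [0.17,0.116,-0.05],"twist": [0,0,0]},
    {"xyz": [0.1835,0.1245,-0.06],"twist": [0,0,0]},
    {"xyz": [0.1835,0.1245,-0.08],"twist": [0,0,0]},
    {"xyz": [0.1835,0.1245,-0.1],"twist": [0,0,0]},
    {"xyz": [0.1835,0.1245,-0.115],"twist": [0,0,0]},
    {"xyz": [0.1835,0.1245,-0.122],"twist": [0,0,0]},
    {"xyz": [0.1835,0.1245,-0.125],"twist": [0,0,0]},
    {"xyz": [0.1835,0.1245,-0.125],"twist": [0,0,0]},
  ],
)

```text
time: 7.55
tool_pos: [0.6359, 0.2749, 0.0226]
ee_rot: [-1.572, 0.003, -0.017]
wrist_force: [-0.1, 0.1, -0.2]
width: 0.0938
```

Request:
step_arm(
  commands=[
    {"xyz": [0,0,-0.001],"twist": [0,0,0]},
    {"xyz": [0,0,-0.002],"twist": [0,0,0]},
    {"xyz": [0,0,-0.002],"twist": [0,0,0]},
    {"xyz": [0,0,-0.002],"twist": [0,0,0]},
  ],
)

```text
time: 7.88
tool_pos: [0.6375, 0.2754, 0.0237]
ee_rot: [-1.57, -0.002, -0.017]
wrist_force: [-0.6, 0.3, 0.4]
width: 0.0937
```

Request:
step_arm(
  commands=[
    {"xyz": [0,0,0],"twist": [0,0,0]},
    {"xyz": [0,0,0],"twist": [0,0,0]},
    {"xyz": [0,0,0],"twist": [0,0,0]},
    {"xyz": [0,0,0],"twist": [0,0,0]},
    {"xyz": [0,0,0],"twist": [0,0,0]},
    {"xyz": [0,0,0],"twist": [0,0,0]},
    {"xyz": [0,0,0],"twist": [0,0,0]},
    {"xyz": [0,0,0],"twist": [0,0,0]},
    {"xyz": [0,0,0],"twist": [0,0,0]},
    {"xyz": [0,0,0],"twist": [0,0,0]},
  ],
  fingers=255,
)

```text
time: 8.72
tool_pos: [0.637, 0.2753, 0.0225]
ee_rot: [-1.571, -0.0, -0.017]
wrist_force: [-0.1, 0.6, 0.3]
width: 0.0306
```

Request:
step_arm(
  commands=[
    {"xyz": [0,0,0],"twist": [0,0,0]},
    {"xyz": [0,0,0],"twist": [0,0,0]},
    {"xyz": [0,0,0],"twist": [0,0,0]},
    {"xyz": [0,0,0],"twist": [0,0,0]},
  ],
)

```text
time: 9.05
tool_pos: [0.6371, 0.2752, 0.0225]
ee_rot: [-1.571, -0.0, -0.017]
wrist_force: [1.6, -0.8, -0.8]
width: 0.0251
```

Request:
step_arm(
  commands=[
    {"xyz": [0,0,0.03],"twist": [0,0,0]},
    {"xyz": [0,0,0.055],"twist": [0,0,0]},
    {"xyz": [-0.014,-0.02,0.065],"twist": [0,0,0]},
    {"xyz": [-0.036,-0.05,0.065],"twist": [0,0,0]},
    {"xyz": [-0.058,-0.08,0.065],"twist": [0,0,0]},
    {"xyz": [-0.08,-0.11,0.065],"twist": [0,0,0]},
    {"xyz": [-0.1,-0.137,0.065],"twist": [0,0,0]},
    {"xyz": [-0.111,-0.152,0.065],"twist": [0,0,0]},
    {"xyz": [-0.114,-0.156,0.06],"twist": [0,0,0]},
    {"xyz": [-0.114,-0.156,0.05],"twist": [0,0,0]},
    {"xyz": [-0.114,-0.156,0.04],"twist": [0,0,0]},
    {"xyz": [-0.114,-0.156,0.04],"twist": [0,0,0]},
  ],
)

```text
time: 10.05
tool_pos: [0.5213, 0.1199, 0.0589]
ee_rot: [-1.571, 0.006, -0.016]
wrist_force: [-0.1, 0.7, -2.5]
width: 0.0251
```

```bash
python3 w.py w4; python3 tr.py
```

```text
10.05 [0.5213 0.1199 0.0589] [-1.5711  0.0057 -0.0162] jaw deg -0.93 f [-0.1  0.7 -2.5] w 0.0251 q [0.12 0.14 1.62 0.   1.38 0.14]
tcp px (np.float64(282.5675995545197), np.float64(251.10613283553494)) ground (np.float64(282.7184263709278), np.float64(230.88123383748496)) cam [0.52277751 0.18485206 0.23061789]
[187. 147.] [452.2 157.9] [137.5  51.3] 89.2 min [425.6  88.9] max [478.6 227. ]
[284. 113.] [523.5 197.5] [55.8 78.6] 89.1 min [484.  169.4] max [562.9 226.1]
[287. 189.] [522.5 128.8] [70.1 78.5] 89.5 min [483.2  93.4] max [562.  163.9]
```

View pics/w4.png

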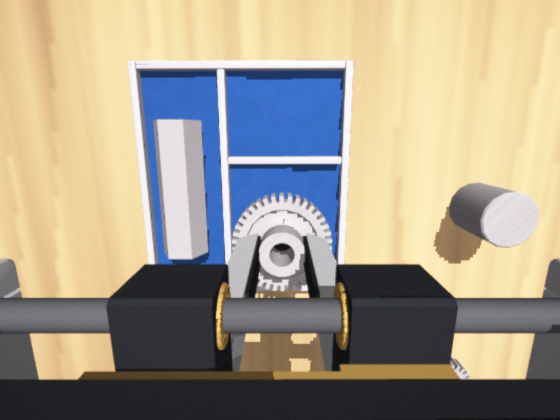

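Request:
step_arm(
  commands=[
    {"xyz": [0,0,-0.012],"twist": [0,0,0]},
    {"xyz": [0,0,-0.024],"twist": [0,0,0]},
    {"xyz": [0,0,-0.032],"twist": [0,0,0]},
    {"xyz": [0,0,-0.035],"twist": [0,0,0]},
    {"xyz": [0,0,-0.0365],"twist": [0,0,0]},
    {"xyz": [0,0,-0.0375],"twist": [0,0,0]},
    {"xyz": [0,0,-0.0375],"twist": [0,0,0]},
    {"xyz": [0,0,-0.0375],"twist": [0,0,0]},
    {"xyz": [0,0,-0.0375],"twist": [0,0,0]},
  ],
)

```text
time: 10.85
tool_pos: [0.5235, 0.1194, 0.0255]
ee_rot: [-1.571, -0.001, -0.017]
wrist_force: [-1.2, -0.2, 0.4]
width: 0.0251
```

Weight is off the gripper, so the gear is on the floor. I'll release with a partial opening, since the hex bar is alongside.

Request:
step_arm(
  commands=[
    {"xyz": [0,0,0],"twist": [0,0,0]},
    {"xyz": [0,0,0],"twist": [0,0,0]},
    {"xyz": [0,0,0],"twist": [0,0,0]},
    {"xyz": [0,0,0],"twist": [0,0,0]},
    {"xyz": [0,0,0.01],"twist": [0,0,0]},
    {"xyz": [0,0,0.03],"twist": [0,0,0]},
    {"xyz": [0,0,0.06],"twist": [0,0,0]},
    {"xyz": [0,0,0.09],"twist": [0,0,0]},
    {"xyz": [0,0,0.12],"twist": [0,0,0]},
    {"xyz": [0,0,0.12],"twist": [0,0,0]},
  ],
  fingers=130,
)

```text
time: 11.68
tool_pos: [0.5271, 0.1198, 0.1537]
ee_rot: [-1.569, -0.015, -0.017]
wrist_force: [0.2, 0.6, 1.5]
width: 0.046
```

```bash
python3 w.py w5; python3 m.py 523 119 45 24 40;  python3 m.py 523 119 45 12 40
```

```text
11.68 [0.5271 0.1198 0.1537] [-1.5688 -0.0147 -0.0169] jaw deg -0.97 f [0.2 0.6 1.5] w 0.046 q [0.12 0.07 1.5  0.   1.55 0.14]
tcp px (np.float64(282.5136913965574), np.float64(251.0512411154733)) ground (np.float64(280.1075446661674), np.float64(202.47535448525534)) cam [0.52516918 0.18445614 0.32552387]
n 472 px [276. 205.] rect [522.9 119.5] [25.4 25.3] 11.9 circ [522.9 119.2] 13.1 mean [523.  119.7  31. ] table 0.7
n 2478 px [276. 202.] rect [522.7 119.4] [59.3 59.5] 33.6 circ [522.8 119.2] 30.1 mean [522.9 120.3  18. ] table 0.7
```

View pics/w5.png

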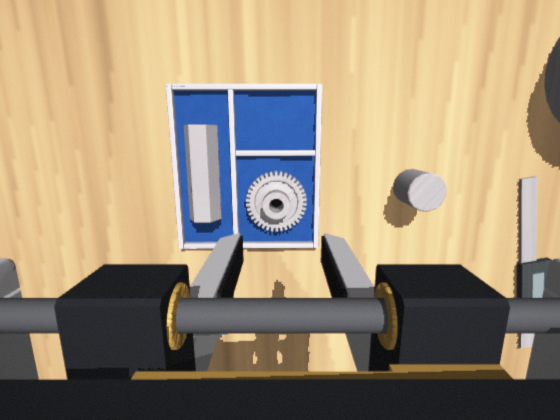

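Request:
step_arm(
  commands=[
    {"xyz": [0.012,-0.025,0.01],"twist": [0,0,-6]},
    {"xyz": [0.027,-0.06,0.01],"twist": [0,0,-12]},
    {"xyz": [0.042,-0.093,0.01],"twist": [0,0,-18]},
    {"xyz": [0.057,-0.126,0.01],"twist": [0,0,-24]},
    {"xyz": [0.072,-0.16,0.01],"twist": [0,0,-30]},
    {"xyz": [0.087,-0.193,0.01],"twist": [0,0,-36]},
    {"xyz": [0.102,-0.226,0.01],"twist": [0,0,-42]},
    {"xyz": [0.113,-0.25,0.01],"twist": [0,0,-48]},
    {"xyz": [0.12,-0.265,0.01],"twist": [0,0,-54]},
    {"xyz": [0.122,-0.269,0.01],"twist": [0,0,-60]},
    {"xyz": [0.122,-0.269,0.01],"twist": [0,0,-66]},
    {"xyz": [0.122,-0.269,0.01],"twist": [0,0,-66]},
  ],
  fingers=0,
)

```text
time: 12.73
tool_pos: [0.6444, -0.1504, 0.1531]
ee_rot: [-1.573, 0.002, -1.172]
wrist_force: [-0.3, 0.7, -0.9]
width: 0.0942
```

```bash
python3 w.py w6; python3 m.py 645 -150 60 10 60;  python3 m.py 645 -150 60 31 40
```

```text
12.73 [ 0.6444 -0.1504  0.1531] [-1.573   0.0018 -1.1717] jaw deg -67.14 f [-0.3  0.7 -0.9] w 0.0942 q [-0.31  0.36  1.17 -0.    1.62  0.86]
tcp px (np.float64(280.36069806663386), np.float64(251.37742869021469)) ground (np.float64(281.07608481974114), np.float64(202.28257447096772)) cam [ 0.70502123 -0.12585176  0.32466111]
n 1535 px [284. 201.] rect [ 652.6 -149. ] [61.6 25.9] 23.3 circ [ 651.9 -148.7] 31.9 mean [ 649.7 -151.1   36. ] table 0.6
n 1072 px [283. 205.] rect [ 644.6 -152.4] [44.2 25.8] 23.5 circ [ 644.6 -152.5] 24.8 mean [ 646.3 -152.1   36.5] table 0.6
```

View pics/w6.png

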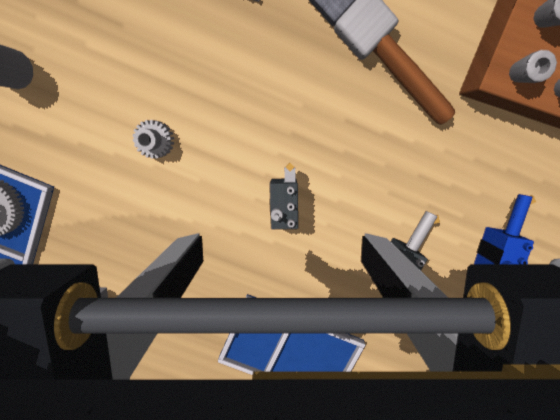

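Request:
step_arm(
  commands=[
    {"xyz": [-0.0005,-0.0024,-0.03],"twist": [0,0,0.4]},
    {"xyz": [-0.0005,-0.0024,-0.06],"twist": [0,0,0.4]},
    {"xyz": [-0.0005,-0.0024,-0.09],"twist": [0,0,0.4]},
    {"xyz": [-0.0005,-0.0024,-0.115],"twist": [0,0,0.4]},
    {"xyz": [-0.0005,-0.0024,-0.13],"twist": [0,0,0.4]},
    {"xyz": [-0.0005,-0.0024,-0.137],"twist": [0,0,0.4]},
    {"xyz": [-0.0005,-0.0024,-0.1375],"twist": [0,0,0.4]},
    {"xyz": [-0.0005,-0.0024,-0.1375],"twist": [0,0,0.4]},
    {"xyz": [-0.0005,-0.0024,-0.1375],"twist": [0,0,0.4]},
    {"xyz": [-0.0005,-0.0024,-0.1375],"twist": [0,0,0.4]},
  ],
)

```text
time: 13.62
tool_pos: [0.6458, -0.1525, 0.0197]
ee_rot: [-1.568, -0.003, -1.161]
wrist_force: [-0.1, 0.2, -0.4]
width: 0.0936
```

Request:
step_arm(
  commands=[
    {"xyz": [0,0,0],"twist": [0,0,0]},
    {"xyz": [0,0,0],"twist": [0,0,0]},
    {"xyz": [0,0,0],"twist": [0,0,0]},
    {"xyz": [0,0,0],"twist": [0,0,0]},
    {"xyz": [0,0,0],"twist": [0,0,0]},
    {"xyz": [0,0,0],"twist": [0,0,0]},
    {"xyz": [0,0,0],"twist": [0,0,0]},
    {"xyz": [0,0,0],"twist": [0,0,0]},
    {"xyz": [0,0,0],"twist": [0,0,0]},
    {"xyz": [0,0,0],"twist": [0,0,0]},
    {"xyz": [0,0,0],"twist": [0,0,0]},
    {"xyz": [0,0,0],"twist": [0,0,0]},
  ],
  fingers=255,
)

```text
time: 14.62
tool_pos: [0.6444, -0.1521, 0.0175]
ee_rot: [-1.571, -0.0, -1.162]
wrist_force: [0.0, 0.1, 0.1]
width: 0.0258
```

Request:
step_arm(
  commands=[
    {"xyz": [0,0,0.03],"twist": [0,0,0]},
    {"xyz": [0,0,0.06],"twist": [0,0,0]},
    {"xyz": [-0.008,0.022,0.075],"twist": [0,0,-3]},
    {"xyz": [-0.02,0.056,0.08],"twist": [0,0,-6]},
    {"xyz": [-0.033,0.093,0.08],"twist": [0,0,-9]},
    {"xyz": [-0.046,0.13,0.08],"twist": [0,0,-12]},
    {"xyz": [-0.059,0.167,0.08],"twist": [0,0,-15]},
    {"xyz": [-0.072,0.204,0.08],"twist": [0,0,-18]},
    {"xyz": [-0.085,0.241,0.08],"twist": [0,0,-21]},
    {"xyz": [-0.098,0.278,0.08],"twist": [0,0,-24]},
    {"xyz": [-0.111,0.315,0.08],"twist": [0,0,-24.4]},
    {"xyz": [-0.12,0.34,0.08],"twist": [0,0,-24.4]},
  ],
)

```text
time: 15.62
tool_pos: [0.5219, 0.1909, 0.0963]
ee_rot: [-1.574, 0.001, -1.586]
wrist_force: [1.1, -0.2, -4.1]
width: 0.0255
```

Request:
step_arm(
  commands=[
    {"xyz": [-0.0035,0.0094,-0.005],"twist": [0,0,0]},
    {"xyz": [-0.0035,0.0094,-0.02],"twist": [0,0,0]},
    {"xyz": [-0.0035,0.0094,-0.035],"twist": [0,0,0]},
    {"xyz": [-0.0035,0.0094,-0.045],"twist": [0,0,0]},
    {"xyz": [-0.0035,0.0094,-0.045],"twist": [0,0,0]},
    {"xyz": [-0.0035,0.0094,-0.045],"twist": [0,0,0]},
  ],
)

```text
time: 16.12
tool_pos: [0.5202, 0.1964, 0.0512]
ee_rot: [-1.574, -0.001, -1.589]
wrist_force: [0.2, -0.1, -3.8]
width: 0.0259
```

```bash
python3 w.py w7; python3 tr.py
```

```text
16.12 [0.5202 0.1964 0.0512] [-1.5736e+00 -1.1000e-03 -1.5885e+00] jaw deg -91.02 f [ 0.2 -0.1 -3.8] w 0.0259 q [ 0.26  0.19  1.58 -0.    1.37  1.85]
tcp px (np.float64(279.7924250657895), np.float64(252.0006221331028)) ground (np.float64(279.9822855404192), np.float64(235.04500977437897)) cam [0.58606887 0.19448363 0.22267762]
[389. 208.] [522.2 119.2] [89.7 77.1] 89.1 min [483.   73.9] max [560.9 163.6]
[275. 195.] [537.9 197.4] [56.1 47.5] 89.3 min [514.5 169.4] max [561.9 225.7]
```

View pics/w7.png

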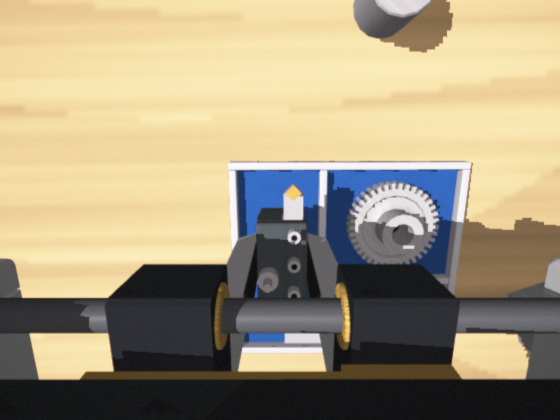

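Request:
step_arm(
  commands=[
    {"xyz": [0,0,-0.012],"twist": [0,0,0]},
    {"xyz": [0,0,-0.022],"twist": [0,0,0]},
    {"xyz": [0,0,-0.028],"twist": [0,0,0]},
    {"xyz": [0,0,-0.031],"twist": [0,0,0]},
    {"xyz": [0,0,-0.0325],"twist": [0,0,0]},
    {"xyz": [0,0,-0.033],"twist": [0,0,0]},
    {"xyz": [0,0,-0.033],"twist": [0,0,0]},
    {"xyz": [0,0,-0.033],"twist": [0,0,0]},
    {"xyz": [0,0,-0.033],"twist": [0,0,0]},
  ],
)

```text
time: 16.92
tool_pos: [0.5205, 0.1971, 0.0204]
ee_rot: [-1.572, -0.001, -1.588]
wrist_force: [-5.1, -1.8, 4.7]
width: 0.0257
```

Request:
step_arm(
  commands=[
    {"xyz": [0,0,0],"twist": [0,0,0]},
    {"xyz": [0,0,0],"twist": [0,0,0]},
    {"xyz": [0,0,0],"twist": [0,0,0]},
    {"xyz": [0,0,0],"twist": [0,0,0]},
    {"xyz": [0,0,0.01],"twist": [0,0,0]},
    {"xyz": [0,0,0.03],"twist": [0,0,0]},
    {"xyz": [0,0,0.06],"twist": [0,0,0]},
    {"xyz": [0,0,0.09],"twist": [0,0,0]},
    {"xyz": [0,0,0.12],"twist": [0,0,0]},
    {"xyz": [0,0,0.13],"twist": [0,0,0]},
    {"xyz": [0,0,0.13],"twist": [0,0,0]},
  ],
  fingers=150,
)

```text
time: 17.83
tool_pos: [0.5233, 0.1979, 0.154]
ee_rot: [-1.562, 0.002, -1.588]
wrist_force: [0.7, -0.2, -0.0]
width: 0.0387
```

```bash
python3 w.py w8; python3 m.py 521 197 45 33 44;python3 m.py 523 119 45 24 40
```

```text
17.83 [0.5233 0.1979 0.154 ] [-1.5624  0.0023 -1.5877] jaw deg -90.97 f [ 0.7 -0.2 -0. ] w 0.0387 q [ 0.26  0.12  1.45 -0.    1.56  1.85]
tcp px (np.float64(279.8415344343369), np.float64(251.9842201141421)) ground (np.float64(280.8529554417931), np.float64(203.9226760123406)) cam [0.58720252 0.1955013  0.32626638]
n 1094 px [283. 209.] rect [521.  196.5] [25.3 44. ] 89.4 circ [521.1 196.3] 24.7 mean [522.5 196.2  39.5] table 0.6
n 502 px [363. 205.] rect [522.9 119.9] [25.6 25.5] 15.7 circ [523.  119.7] 13.2 mean [523.3 120.2  30.8] table 0.6
```

View pics/w8.png

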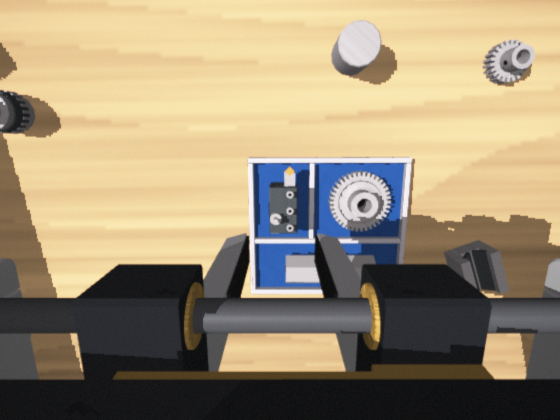

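Request:
step_arm(
  commands=[
    {"xyz": [0,-0.04,0.01],"twist": [0,0,6]},
    {"xyz": [0,-0.08,0.01],"twist": [0,0,12]},
    {"xyz": [0,-0.12,0.01],"twist": [0,0,18]},
    {"xyz": [-0.004,-0.16,0.01],"twist": [0,0,24]},
    {"xyz": [-0.007,-0.2,0.01],"twist": [0,0,30]},
    {"xyz": [-0.01,-0.24,0.01],"twist": [0,0,36]},
    {"xyz": [-0.013,-0.28,0.01],"twist": [0,0,42]},
    {"xyz": [-0.016,-0.32,0.01],"twist": [0,0,48]},
    {"xyz": [-0.019,-0.36,0.01],"twist": [0,0,54]},
    {"xyz": [-0.022,-0.4,0.01],"twist": [0,0,60]},
    {"xyz": [-0.025,-0.44,0.01],"twist": [0,0,66]},
    {"xyz": [-0.025,-0.44,0.01],"twist": [0,0,66]},
  ],
  fingers=0,
)

```text
time: 18.88
tool_pos: [0.4933, -0.2487, 0.1557]
ee_rot: [-1.574, 0.005, -0.44]
wrist_force: [-0.3, 1.5, 0.1]
width: 0.0941
```

Request:
step_arm(
  commands=[
    {"xyz": [0,-0.04,0],"twist": [0,0,6]},
    {"xyz": [-0.002,-0.08,0],"twist": [0,0,12]},
    {"xyz": [-0.004,-0.12,0],"twist": [0,0,18]},
    {"xyz": [-0.006,-0.155,-0.005],"twist": [0,0,24]},
    {"xyz": [-0.006,-0.169,-0.01],"twist": [0,0,24]},
    {"xyz": [-0.006,-0.169,-0.01],"twist": [0,0,24]},
    {"xyz": [-0.006,-0.169,-0.01],"twist": [0,0,24]},
  ],
)

```text
time: 19.47
tool_pos: [0.4891, -0.4103, 0.1464]
ee_rot: [-1.566, 0.003, -0.019]
wrist_force: [0.1, 0.4, 0.7]
width: 0.0936
```

```bash
python3 w.py w9; python3 m.py 490 -412 50 20 34;python3 tr.py
```

```text
19.47 [ 0.4891 -0.4103  0.1464] [-1.566   0.0035 -0.0195] jaw deg -1.11 f [0.1 0.4 0.7] w 0.0936 q [-0.79  0.31  1.24  0.    1.6  -0.77]
tcp px (np.float64(282.4860858174967), np.float64(251.13479910865937)) ground (np.float64(282.576473742052), np.float64(204.46383606983193)) cam [ 0.49046804 -0.3461979   0.31842564]
n 2445 px [286. 210.] rect [ 491.9 -415.3] [55.2 55.1] 8.3 circ [ 491.8 -415.6] 28.0 mean [ 491.9 -414.7   26.5] table 0.6
[275.  39.] [ 485.2 -262.5] [65.2 78.6] 88.9 min [ 445.6 -295.3] max [ 524.6 -229.1]
[139. 164.] [ 355.5 -367.4] [102.   31.2] 25.5 min [ 308.5 -399.1] max [ 402.  -340.2]
[501. 164.] [ 710.2 -375.8] [98.2 35.2] 13.6 min [ 659.9 -399.9] max [ 758.5 -359.3]
```

View pics/w9.png

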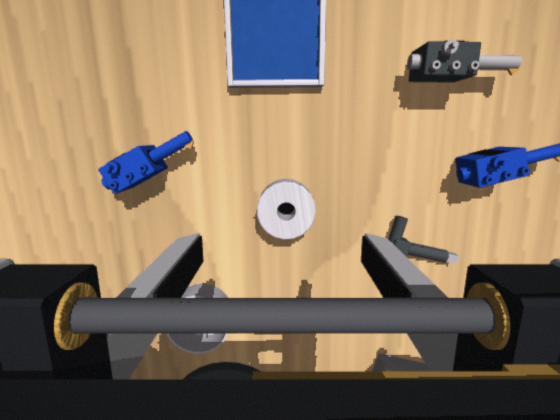

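Request:
step_arm(
  commands=[
    {"xyz": [0.002,-0.0034,-0.03],"twist": [0,0,0]},
    {"xyz": [0.002,-0.0034,-0.06],"twist": [0,0,0]},
    {"xyz": [0.002,-0.0034,-0.09],"twist": [0,0,0]},
    {"xyz": [0.002,-0.0034,-0.115],"twist": [0,0,0]},
    {"xyz": [0.002,-0.0034,-0.126],"twist": [0,0,0]},
    {"xyz": [0.002,-0.0034,-0.132],"twist": [0,0,0]},
    {"xyz": [0.002,-0.0034,-0.132],"twist": [0,0,0]},
    {"xyz": [0.002,-0.0034,-0.132],"twist": [0,0,0]},
    {"xyz": [0.002,-0.0034,-0.132],"twist": [0,0,0]},
  ],
)

```text
time: 20.27
tool_pos: [0.4933, -0.4159, 0.0201]
ee_rot: [-1.574, -0.003, -0.017]
wrist_force: [-0.0, -0.6, -0.2]
width: 0.094
```

Request:
step_arm(
  commands=[
    {"xyz": [0,0,0],"twist": [0,0,0]},
    {"xyz": [0,0,0],"twist": [0,0,0]},
    {"xyz": [0,0,0],"twist": [0,0,0]},
    {"xyz": [0,0,0],"twist": [0,0,0]},
    {"xyz": [0,0,0],"twist": [0,0,0]},
    {"xyz": [0,0,0],"twist": [0,0,0]},
    {"xyz": [0,0,0],"twist": [0,0,0]},
    {"xyz": [0,0,0],"twist": [0,0,0]},
    {"xyz": [0,0,0],"twist": [0,0,0]},
  ],
  fingers=255,
)

```text
time: 21.02
tool_pos: [0.492, -0.4152, 0.0175]
ee_rot: [-1.571, -0.0, -0.017]
wrist_force: [0.8, -0.6, 0.3]
width: 0.0554
```

Request:
step_arm(
  commands=[
    {"xyz": [0,0,0.03],"twist": [0,0,0]},
    {"xyz": [0,0,0.055],"twist": [0,0,0]},
    {"xyz": [-0.001,0.02,0.06],"twist": [0,0,0]},
    {"xyz": [-0.002,0.055,0.06],"twist": [0,0,0]},
    {"xyz": [-0.004,0.09,0.06],"twist": [0,0,0]},
    {"xyz": [-0.006,0.125,0.06],"twist": [0,0,0]},
    {"xyz": [-0.007,0.15,0.06],"twist": [0,0,0]},
    {"xyz": [-0.007,0.1574,0.055],"twist": [0,0,0]},
    {"xyz": [-0.007,0.1574,0.045],"twist": [0,0,0]},
    {"xyz": [-0.007,0.1574,0.035],"twist": [0,0,0]},
    {"xyz": [-0.007,0.1574,0.035],"twist": [0,0,0]},
    {"xyz": [-0.007,0.1574,0.035],"twist": [0,0,0]},
  ],
)

```text
time: 22.02
tool_pos: [0.484, -0.2585, 0.0506]
ee_rot: [-1.569, 0.003, -0.018]
wrist_force: [0.3, -0.7, -2.2]
width: 0.0549
```

```bash
python3 w.py w10; python3 tr.py
```

```text
22.02 [ 0.484  -0.2585  0.0506] [-1.5694  0.0029 -0.0184] jaw deg -1.05 f [ 0.3 -0.7 -2.2] w 0.0549 q [-0.59  0.18  1.6  -0.    1.37 -0.58]
tcp px (np.float64(282.59581982625167), np.float64(251.06307352194656)) ground (np.float64(282.5871552057616), np.float64(234.64134069007488)) cam [ 0.48508831 -0.19378448  0.22239712]
[284. 122.] [ 485.9 -186.5] [49.9 78.3] 89.0 min [ 446.6 -211.8] max [ 525.4 -161.4]
[286. 193.] [ 485.4 -240.9] [46.6 78.7] 89.0 min [ 446.  -264.8] max [ 524.5 -217.3]
```

View pics/w10.png

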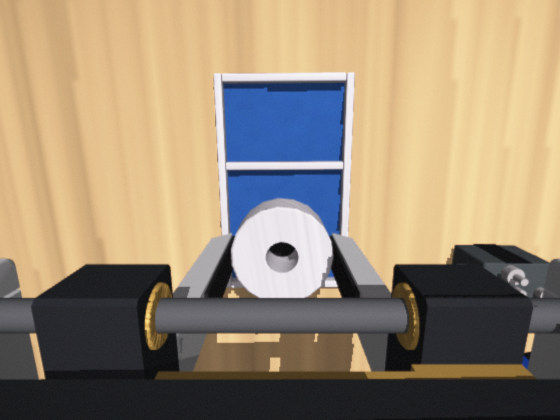

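Request:
step_arm(
  commands=[
    {"xyz": [0,0,-0.012],"twist": [0,0,0]},
    {"xyz": [0,0,-0.022],"twist": [0,0,0]},
    {"xyz": [0,0,-0.028],"twist": [0,0,0]},
    {"xyz": [0,0,-0.031],"twist": [0,0,0]},
    {"xyz": [0,0,-0.0325],"twist": [0,0,0]},
    {"xyz": [0,0,-0.033],"twist": [0,0,0]},
    {"xyz": [0,0,-0.033],"twist": [0,0,0]},
    {"xyz": [0,0,-0.033],"twist": [0,0,0]},
    {"xyz": [0,0,-0.033],"twist": [0,0,0]},
  ],
)

```text
time: 22.82
tool_pos: [0.4839, -0.2575, 0.0203]
ee_rot: [-1.57, 0.002, -0.017]
wrist_force: [-4.2, 3.2, 4.7]
width: 0.0553
```

Request:
step_arm(
  commands=[
    {"xyz": [0,0,0],"twist": [0,0,0]},
    {"xyz": [0,0,0],"twist": [0,0,0]},
    {"xyz": [0,0,0],"twist": [0,0,0]},
    {"xyz": [0,0,0],"twist": [0,0,0]},
    {"xyz": [0,0,0],"twist": [0,0,0]},
    {"xyz": [0,0,0.01],"twist": [0,0,0]},
    {"xyz": [0,0,0.03],"twist": [0,0,0]},
    {"xyz": [0,0,0.06],"twist": [0,0,0]},
    {"xyz": [0,0,0.09],"twist": [0,0,0]},
    {"xyz": [0,0,0.12],"twist": [0,0,0]},
    {"xyz": [0,0,0.13],"twist": [0,0,0]},
    {"xyz": [0,0,0.13],"twist": [0,0,0]},
  ],
  fingers=40,
)

```text
time: 23.82
tool_pos: [0.4869, -0.259, 0.154]
ee_rot: [-1.575, -0.007, -0.017]
wrist_force: [-0.2, -0.2, -0.8]
width: 0.0792
```

```bash
python3 w.py w11; python3 m.py 485 -258 50 22 37; python3 m.py 628 -284 60 31 40
```

```text
23.82 [ 0.4869 -0.259   0.154 ] [-1.5754 -0.0073 -0.0169] jaw deg -0.97 f [-0.2 -0.2 -0.8] w 0.0792 q [-0.59  0.1   1.47  0.    1.56 -0.57]
tcp px (np.float64(282.5191527870532), np.float64(251.09128431445663)) ground (np.float64(281.13865421507995), np.float64(201.54734287194128)) cam [ 0.48624267 -0.19323705  0.3253289 ]
n 2403 px [277. 202.] rect [ 483.5 -257.8] [55.4 54.3] 88.0 circ [ 483.3 -257.9] 28.0 mean [ 483.4 -257.    29.4] table 0.6
n 1067 px [431. 230.] rect [ 629.4 -287. ] [26.2 44.8] 89.1 circ [ 629.6 -287.3] 24.9 mean [ 628.2 -285.9   36.3] table 0.6
```

View pics/w11.png

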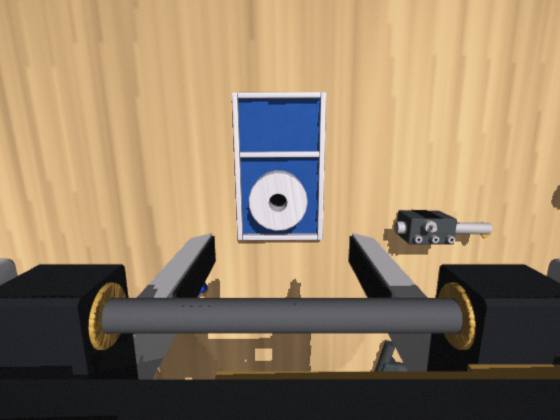

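Request:
step_arm(
  commands=[
    {"xyz": [0.03,-0.006,0.005],"twist": [0,0,-7]},
    {"xyz": [0.06,-0.012,0.005],"twist": [0,0,-14]},
    {"xyz": [0.09,-0.018,0.005],"twist": [0,0,-21]},
    {"xyz": [0.12,-0.024,0.005],"twist": [0,0,-28]},
    {"xyz": [0.144,-0.028,0.005],"twist": [0,0,-35]},
    {"xyz": [0.144,-0.028,0.005],"twist": [0,0,-42]},
    {"xyz": [0.144,-0.028,0.005],"twist": [0,0,-49]},
    {"xyz": [0.144,-0.028,0.005],"twist": [0,0,-56]},
    {"xyz": [0.144,-0.028,0.005],"twist": [0,0,-63]},
    {"xyz": [0.144,-0.028,0.005],"twist": [0,0,-70]},
    {"xyz": [0.144,-0.028,0.005],"twist": [0,0,-77]},
    {"xyz": [0.144,-0.028,0.005],"twist": [0,0,-80]},
  ],
  fingers=0,
)

```text
time: 24.87
tool_pos: [0.6277, -0.285, 0.1503]
ee_rot: [-1.576, 0.004, -1.418]
wrist_force: [-0.4, 0.3, -0.3]
width: 0.0936
```

Request:
step_arm(
  commands=[
    {"xyz": [0,0,0],"twist": [0,0,-4]},
    {"xyz": [0,0,0],"twist": [0,0,-7]},
    {"xyz": [0,0,0],"twist": [0,0,-7]},
    {"xyz": [0,0,0],"twist": [0,0,-7]},
  ],
)

```text
time: 25.2
tool_pos: [0.6279, -0.2852, 0.1515]
ee_rot: [-1.575, 0.002, -1.534]
wrist_force: [-0.0, 1.0, 0.4]
width: 0.0937
```

```bash
python3 w.py w12; python3 m.py 629 -286 60 31 40;python3 m.py 640 -286 70 10 60
```

```text
25.2 [ 0.6279 -0.2852  0.1515] [-1.5749  0.0024 -1.534 ] jaw deg -87.89 f [-0.   1.   0.4] w 0.0937 q [-0.51  0.42  1.08 -0.    1.64  1.03]
tcp px (np.float64(279.9313523221603), np.float64(251.9744234355289)) ground (np.float64(280.9013082358882), np.float64(202.77426014106692)) cam [ 0.69397428 -0.28409122  0.32286343]
n 1105 px [283. 202.] rect [ 630.  -286.9] [26.2 43.9] 88.2 circ [ 630.2 -287.3] 24.7 mean [ 631.7 -287.    36.4] table 0.6
n 2042 px [284. 190.] rect [ 645.7 -287.4] [26.2 92. ] 88.2 circ [ 645.7 -288.8] 46.1 mean [ 642.6 -287.4   33.8] table 0.6
```

View pics/w12.png

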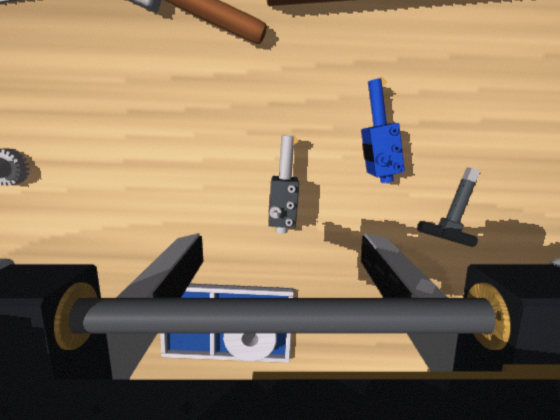

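Run:
```python
from h import *
z=load('wrist');P=cloud(z)*1000
for a,b in [(655,692),(607,652)]:
  for x in range(a,b,6):
    m=(abs(P[:,:,0]-x)<3)&(abs(P[:,:,1]+287)<20)&(P[:,:,2]>14)&(P[:,:,2]<40)
    y=P[m][:,1]; print(x,m.sum(),y.min().round(1),y.max().round(1),((y.min()+y.max())/2).round(1))
for n in ['top','side']:
  z=load(n);P=cloud(z)*1000
  for x in range(607,692,8):
    m=(abs(P[:,:,0]-x)<4)&(abs(P[:,:,1]+285)<22)&(P[:,:,2]>14)&(P[:,:,2]<60)
    y=P[m][:,1]; print(n,x,m.sum(),y.min().round(1),y.max().round(1))
```

```text
655 98 -293.8 -275.9 -284.9
661 83 -293.5 -282.2 -287.8
667 88 -294.1 -282.1 -288.1
673 81 -294.0 -282.7 -288.3
679 87 -294.5 -282.6 -288.5
685 104 -298.6 -283.2 -290.9
691 63 -297.7 -283.0 -290.3
607 63 -299.2 -273.9 -286.5
613 140 -299.1 -273.7 -286.4
619 122 -299.7 -273.7 -286.7
625 113 -299.4 -273.6 -286.5
631 148 -300.0 -274.2 -287.1
637 186 -299.9 -274.0 -286.9
643 156 -300.4 -274.7 -287.6
649 220 -300.3 -274.7 -287.5
top 607 38 -299.0 -274.0
top 615 38 -300.5 -273.3
top 623 34 -297.2 -274.0
top 631 32 -299.6 -274.3
top 639 34 -299.5 -274.0
top 647 33 -298.7 -274.7
top 655 10 -292.2 -282.3
top 663 13 -293.9 -283.1
top 671 17 -293.5 -282.7
top 679 13 -294.1 -282.9
top 687 17 -297.4 -284.5
side 607 36 -298.8 -268.5
side 615 35 -291.4 -266.7
side 623 36 -292.3 -266.8
side 631 30 -295.4 -269.1
side 639 33 -296.5 -270.2
side 647 32 -294.1 -270.0
side 655 9 -291.2 -277.8
side 663 14 -287.4 -277.2
side 671 10 -288.6 -277.9
side 679 12 -289.5 -279.3
side 687 13 -294.0 -279.3
```

Request:
step_arm(
  commands=[
    {"xyz": [0.001,-0.001,-0.03],"twist": [0,0,-3.7]},
    {"xyz": [0.001,-0.001,-0.06],"twist": [0,0,-3.7]},
    {"xyz": [0.001,-0.001,-0.09],"twist": [0,0,-3.7]},
    {"xyz": [0.001,-0.001,-0.115],"twist": [0,0,-3.7]},
    {"xyz": [0.001,-0.001,-0.13],"twist": [0,0,-3.7]},
    {"xyz": [0.001,-0.001,-0.137],"twist": [0,0,-3.7]},
    {"xyz": [0.001,-0.001,-0.137],"twist": [0,0,-3.7]},
    {"xyz": [0.001,-0.001,-0.137],"twist": [0,0,-3.7]},
    {"xyz": [0.001,-0.001,-0.137],"twist": [0,0,-3.7]},
  ],
)

```text
time: 26.0
tool_pos: [0.6311, -0.2873, 0.0195]
ee_rot: [-1.568, -0.002, -1.6]
wrist_force: [-0.0, -0.5, -0.2]
width: 0.094
```

Request:
step_arm(
  commands=[
    {"xyz": [0,0,0],"twist": [0,0,0]},
    {"xyz": [0,0,0],"twist": [0,0,0]},
    {"xyz": [0,0,0],"twist": [0,0,0]},
    {"xyz": [0,0,0],"twist": [0,0,0]},
    {"xyz": [0,0,0],"twist": [0,0,0]},
    {"xyz": [0,0,0],"twist": [0,0,0]},
    {"xyz": [0,0,0],"twist": [0,0,0]},
    {"xyz": [0,0,0],"twist": [0,0,0]},
    {"xyz": [0,0,0],"twist": [0,0,0]},
    {"xyz": [0,0,0],"twist": [0,0,0]},
    {"xyz": [0,0,0],"twist": [0,0,0]},
    {"xyz": [0,0,0],"twist": [0,0,0]},
  ],
  fingers=255,
)

```text
time: 27.0
tool_pos: [0.6299, -0.2866, 0.0174]
ee_rot: [-1.571, 0.0, -1.6]
wrist_force: [0.0, 0.6, 0.1]
width: 0.0258
```

Request:
step_arm(
  commands=[
    {"xyz": [0,0,0.03],"twist": [0,0,0]},
    {"xyz": [0,0,0.055],"twist": [0,0,0]},
    {"xyz": [-0.015,0.01,0.065],"twist": [0,0,0.7]},
    {"xyz": [-0.042,0.029,0.065],"twist": [0,0,0.7]},
    {"xyz": [-0.07,0.049,0.065],"twist": [0,0,0.7]},
    {"xyz": [-0.098,0.068,0.065],"twist": [0,0,0.7]},
    {"xyz": [-0.125,0.087,0.065],"twist": [0,0,0.7]},
    {"xyz": [-0.14,0.098,0.065],"twist": [0,0,0.7]},
    {"xyz": [-0.145,0.101,0.055],"twist": [0,0,0.7]},
    {"xyz": [-0.145,0.101,0.04],"twist": [0,0,0.7]},
    {"xyz": [-0.145,0.101,0.035],"twist": [0,0,0.7]},
    {"xyz": [-0.145,0.101,0.035],"twist": [0,0,0.7]},
  ],
)

```text
time: 28.0
tool_pos: [0.4832, -0.1848, 0.0502]
ee_rot: [-1.575, 0.002, -1.588]
wrist_force: [-0.6, -0.3, -3.5]
width: 0.0261
```

```bash
python3 w.py w13; python3 tr.py
```

```text
28.0 [ 0.4832 -0.1848  0.0502] [-1.5753  0.002  -1.5877] jaw deg -90.97 f [-0.6 -0.3 -3.5] w 0.0261 q [-0.47  0.11  1.68 -0.    1.36  1.11]
tcp px (np.float64(279.8402372302479), np.float64(252.03087776611392)) ground (np.float64(280.16184147142815), np.float64(235.43345448473312)) cam [ 0.54927122 -0.18726191  0.22164845]
[257. 196.] [ 501.5 -169.9] [16.5 45.1] 89.0 min [ 479.  -178.5] max [ 524.1 -161.7]
[307. 196.] [ 500.9 -203. ] [17.9 45.3] 89.5 min [ 478.2 -212.1] max [ 523.6 -194. ]
[373. 198.] [ 489.3 -257.2] [79.1 68.1] 89.1 min [ 455.5 -297.1] max [ 523.6 -217.8]
[512. 359.] [ 374.4 -365.9] [27.4 40.1] 89.1 min [ 354.2 -379.4] max [ 394.7 -352. ]
```

View pics/w13.png

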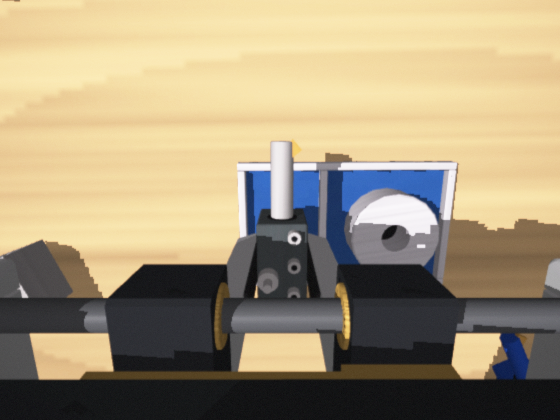

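Request:
step_arm(
  commands=[
    {"xyz": [0,-0.0005,-0.012],"twist": [0,0,0]},
    {"xyz": [0,-0.0005,-0.022],"twist": [0,0,0]},
    {"xyz": [0,-0.0005,-0.028],"twist": [0,0,0]},
    {"xyz": [0,-0.0005,-0.031],"twist": [0,0,0]},
    {"xyz": [0,-0.0005,-0.0325],"twist": [0,0,0]},
    {"xyz": [0,-0.0005,-0.033],"twist": [0,0,0]},
    {"xyz": [0,-0.0005,-0.033],"twist": [0,0,0]},
    {"xyz": [0,-0.0005,-0.033],"twist": [0,0,0]},
    {"xyz": [0,-0.0005,-0.033],"twist": [0,0,0]},
  ],
)

```text
time: 28.8
tool_pos: [0.4844, -0.186, 0.0204]
ee_rot: [-1.572, 0.0, -1.588]
wrist_force: [-5.6, 2.3, 5.8]
width: 0.0256
```

Request:
step_arm(
  commands=[
    {"xyz": [0,0,0],"twist": [0,0,0]},
    {"xyz": [0,0,0],"twist": [0,0,0]},
    {"xyz": [0,0,0],"twist": [0,0,0]},
    {"xyz": [0,0,0],"twist": [0,0,0]},
    {"xyz": [0,0,0.01],"twist": [0,0,0]},
    {"xyz": [0,0,0.03],"twist": [0,0,0]},
    {"xyz": [0,0,0.06],"twist": [0,0,0]},
    {"xyz": [0,0,0.09],"twist": [0,0,0]},
    {"xyz": [0,0,0.12],"twist": [0,0,0]},
    {"xyz": [0,0,0.15],"twist": [0,0,0]},
    {"xyz": [0,0,0.15],"twist": [0,0,0]},
  ],
  fingers=155,
)

```text
time: 29.72
tool_pos: [0.4885, -0.188, 0.1781]
ee_rot: [-1.558, -0.007, -1.588]
wrist_force: [0.1, -0.3, 1.1]
width: 0.037
```

Request:
step_arm(
  commands=[
    {"xyz": [-0.03,0,0.02],"twist": [0,0,0]},
    {"xyz": [-0.06,0,0.04],"twist": [0,0,0]},
    {"xyz": [-0.09,0,0.06],"twist": [0,0,0]},
    {"xyz": [-0.12,0,0.08],"twist": [0,0,0]},
    {"xyz": [-0.12,0,0.08],"twist": [0,0,0]},
    {"xyz": [-0.12,0,0.08],"twist": [0,0,0]},
    {"xyz": [-0.12,0,0.08],"twist": [0,0,0]},
    {"xyz": [-0.12,0,0.08],"twist": [0,0,0]},
  ],
)

```text
time: 30.38
tool_pos: [0.3652, -0.1859, 0.248]
ee_rot: [-1.573, 0.002, -1.587]
wrist_force: [0.4, 0.6, -0.3]
width: 0.0363
```

```bash
python3 w.py w14; python3 m.py 485 -186 45 33 44; python3 m.py 484 -258 45 22 37
python3 - <<'E'
from bench import robot
from h import *
P0={}
for n in ['top','side']:
    ci=robot.camera_info(n);p,d=robot.snapshot(n)
    np.savez(f"s_{n}.npz",p=p,d=d,**{k:np.array(v) for k,v in ci.items()})
    P=cloud(load(n))*1000
    for nm,x,y,h0,h1 in [('small gear',650,-12,20,34),('billet',660,132,34,48),('hex',453,151,20,36),('gear',523,119,22,38),('pointed',521,197,32,42),('disc',484,-258,22,36),('boring',485,-187,32,44)]:
        m=(np.hypot(P[:,:,0]-x,P[:,:,1]-y)<45)&(P[:,:,2]>h0)&(P[:,:,2]<h1);q=P[m]
        print(n,nm,len(q),q.mean(0).round(0))
    for k,(a,b,c,e) in {'A':((140,265,90,320) if n=='top' else (190,315,130,330)),'B':((140,265,320,540) if n=='top' else (80,200,200,400))}.items():
        cv2.imwrite(f'pics/f_{n}{k}.png',cv2.resize(p[a:b,c:e,::-1],None,fx=3.4,fy=3.4,interpolation=cv2.INTER_CUBIC))
A=[cv2.imread(f'pics/f_{s}.png') for s in ('topA','topB','sideA','sideB')]
A=[cv2.resize(a,(390,int(a.shape[0]*390/a.shape[1]))) for a in A]
h=max(a.shape[0] for a in A);A=[cv2.copyMakeBorder(a,0,h-a.shape[0],0,4,0) for a in A]
cv2.imwrite('pics/final.png',np.vstack([np.hstack(A[:2]),np.hstack(A[2:])]))
E
```

```text
30.38 [ 0.3652 -0.1859  0.248 ] [-1.5727e+00  1.5000e-03 -1.5872e+00] jaw deg -90.94 f [ 0.4  0.6 -0.3] w 0.0363 q [-0.61 -0.23  1.6   0.    1.77  0.98]
tcp px (np.float64(279.8438227731706), np.float64(252.00088828985284)) ground (np.float64(281.0203891472655), np.float64(186.9042450092478)) cam [ 0.43086755 -0.18822365  0.41964412]
n 811 px [280.  84.] rect [ 484.  -186.8] [25.  43.6] 89.1 circ [ 484.1 -187. ] 25.0 mean [ 484.4 -186.9   39.6] table 0.6
n 1798 px [341.  85.] rect [ 483.3 -257.5] [55.1 55.5] 17.0 circ [ 483.2 -257.4] 28.1 mean [ 483.2 -257.1   29.4] table 0.6
top small gear 36 [650. -14.  26.]
top billet 143 [660. 130.  39.]
top hex 347 [452. 150.  27.]
top gear 65 [522. 118.  30.]
top pointed 161 [521. 195.  37.]
top disc 98 [ 493. -243.   27.]
top boring 175 [ 484. -187.   37.]
side small gear 50 [650.  -8.  26.]
side billet 179 [659. 135.  39.]
side hex 410 [452. 153.  27.]
side gear 103 [522. 124.  29.]
side pointed 220 [520. 202.  38.]
side disc 225 [ 482. -251.   28.]
side boring 130 [ 484. -180.   38.]
```

View pics/final.png

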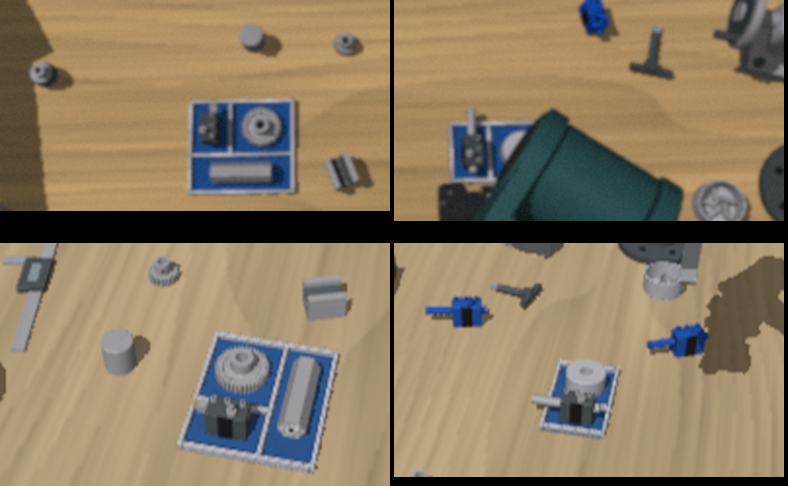

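View pics/w14.png

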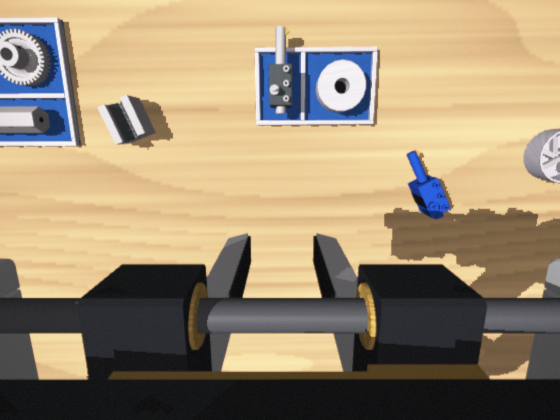

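All five items are inside their compartments with the right way up. The small gear at (650, -14) and the billet at (660, 130) haven't moved, and the gripper is clear and open. Handing in.

```bash
python3 -c "
from bench import robot
print(robot.close_job())"
```

```text
the job is handed in; nothing more can be done
None
```

Both trays are made up and the job is handed in, at about 30 s on the robot's clock. I worked in the order asked: hexagon bar, large gear and pointed holder into the larger tray, then the bored disc and boring-bar holder into the smaller one.

**Placement:** the last wrist and fixed-camera views show all five things inside their compartments, the same way up, and let go of. Their tops measured 3 mm higher than on the bench, to within about 1 mm, so they are flat on the tray floors.

**Left alone:** the small gear and the round billet measured where they stood before, to within about 1 mm in each camera.

**Forces:** the readings I took at each setting-down were about 6 N or less on each axis. I did not log the peaks in between.

**Disagreements:**
- **Camera offset:** the side camera reads about 4–7 mm higher in y than the top and wrist cameras for anything standing up. I worked from the wrist camera.
- **Boring-bar holder's angle:** the first top-view estimate was about +2°, but a closer check gave −1.7°, which I used.
- **Disc in the last top view:** the arm partly hid it, so its final check rests on the wrist and side views.

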